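# Thread the return spring onto the patty press rod

## Task

Put the return spring back on the hand patty press: pick up the standing coil spring and thread it over the end of the upright rod, keeping it upright. Its bent-in wire end snags on the two notched collars of the rod, so at each one press only lightly and twist the spring slightly until it drops through the notch, never forcing it; when it stands fully home on the press base let go, and do not disturb the two jars or the pusher disc.

Things in the scene. Friction and masses are not known exactly. Their poses are not given: they have to be found in the camera images.
- spring: Steel compression spring standing upright: free length 70 mm, outside diameter 38 mm, bore 31 mm, about 80 g. Origin: centre of its bottom end, z up the axis. Rate 0.5 N per mm; squashed solid after 20 mm (10 N), rigid beyond. Over 20 N against the press is too much. Held by its top, the bottom end (this pose) stays back when it snags.
- spring_grip (a point): On the spring's axis, 65 mm above the bottom end of the unloaded spring. The top 26 mm (44 to 70 mm up) are close-wound and stiff: grip there, closing along the spring's y, fingertips no lower than 45 mm above the bottom end (the open coils below must stay free). At the very top the wire end sticks out 10 mm along the spring's +x as a visible tail.
- tang (a point): Inner tip of the wire end that is bent inward at the spring's bottom end, on its +x side straight below the tail: 9.5 mm from the spring's axis, wire 3.4 mm thick, the lowest 3.4 mm of the spring. This tang snags on the collars and passes only through their notches.
- press: Press base, fixed to the counter: aluminium disc of 130 mm diameter, 16 mm thick, lug on its -x side. Origin: centre of its underside, z up. In its middle stands a steel rod, 15 mm thick, its tapered end 88 mm above the origin, carrying two collars. Home for the spring's bottom end is the disc's top face, 16 mm above the origin.
- upper_collar_top (a point): On the rod's axis at the top of the upper collar, 80 mm above the press's origin. Fixed steel collar, 28 mm diameter, 72 to 80 mm up (2 mm bevel on top), with one notch through its full height, down to the rod, passing the tang within about 0.1 rad either side. The notch faces 0 to 0.95 rad clockwise (from above) of the press's +x: not measured, seen from above or found by feel.
- lower_collar_top (a point): On the rod's axis at the top of the lower collar, 52 mm above the press's origin. Fixed steel collar, 28 mm diameter, 46 to 52 mm up, with the same kind of notch, facing 0.35 to 1.0 rad anticlockwise (from above) of the press's +x: not measured, found by feel. Between and below the collars the tang turns freely; in a notch it must not be twisted on.
- salt_jar: Glass jar with a blue cap, 52 mm diameter, 115 mm tall, bystander. Origin: centre of its underside.
- spice_jar: Amber jar with a black cap, 44 mm diameter, 85 mm tall, bystander. Origin: centre of its underside.
- pusher: Aluminium pusher disc of the press, 90 mm diameter, 30 mm tall with a 28 mm boss, lying on the counter, bystander. Origin: centre of its underside.

How it is judged:
On the way:
1. the spring's bottom end is round the rod, through the upper collar and still above the lower one (z of spring in the frame of press between 0.047 and 0.069 m and horizontal distance between spring and press below 0.006 m and angle between spring's own z axis and vertical below 0.2 rad), for 0.1 s.
At the end, for the whole second after the job is handed in: The spring stands at rest and upright (within 0.12 rad) round the rod, its bottom end on the top face of the base (within 3.5 mm in height) and within 9 mm of the rod's axis (z of spring in the frame of press between 0.013 and 0.0195 m and horizontal distance between spring and press below 0.009 m and angle between spring's own z axis and vertical below 0.12 rad and linear speed of spring below 0.02 m/s); the robot touches nothing.
It fails at once if the spring is forced: more than 20 N between spring and press (contact force between spring and press above 20 N).
It fails at once if a jar or the pusher disc is moved by more than 30 mm (distance of any of salt_jar, spice_jar, pusher from where it was at the start of the episode above 0.03 m).
It also fails if it takes over 58 s, if anything falls off the work surface, if the arm or the gripper's body presses on something with over 40 N, if the wrist force passes 120 N, or if a joint passes its speed limit or range.

## Robot

A 6-joint arm with a two-finger parallel gripper is mounted at the origin on the work surface. World frame = base frame: x ahead of the robot, y to its left, z up, the work surface at z = 0. Lengths are in m, angles in rad, forces in N, time in s.
With the tool pointing down it reaches from about 0.35 to 0.975 m from the base axis. Payload 4.9 kg.
Tool frame: the origin (TCP) lies at the very end of the fingers, on their centre line; the grasp point (between the pads) lies 19 mm behind it (ctrl.grasp_offset is the distance from the TCP to the grasp point, in m); z points along the fingers, y is the line along which they close (so a half turn about z gives the same grasp; the last joint's range is limited). The gripper opens to 85 mm and grips with 20 to 120 N. Pads are 22 mm wide; open, the fingers measure 114 mm over their backs; the gripper's body (76 mm by 85 mm) begins 54 mm behind the grasp point. The pads swing forward as they close: fully open they stand 13 mm farther back than shut.
Start: joints at [1.034, 0.053, 1.613, -0, 1.476, -0.119], TCP at [0.254, 0.571, 0.231] pointing down, gripper open.
Joint ranges: [-3.01, 3.01], [-1.01, 2.22], [0.06, 2.58], [-1.02, 4.17], [0.09, 2.62], [-3.14, 3.14]. Speed limits (rad/s): [2.57, 2.57, 3.14, 3.14, 3.14, 3.14].

## Interface

Orientations are given as a rotation vector (axis times angle).
In Python, from station import ctrl, optics gives the robot as it stands.
- The arm moves only by the shell command python3 -m handwheel 'ROWS' [OPENING] [FORCE]. ROWS is JSON, a list of rows, each an object of numbers: "tx", "ty", "tz": the shift along the tool's x, y, z in mm; "roll": the turn about the tool's z in rad. A call has 1 to 12 rows; each row shifts and turns the commanded pose from where the row before left it, along the tool's axes as they then stand; what a row does not reach is not made up. A row lasts 1/12 s, in which the tool goes at most 41.7 mm and 7.16 degrees, less where a joint would pass 70% of its speed; a pose out of reach is approached as far as the arm can. A call with a gripper value outside its range is refused whole. OPENING is the finger opening in mm, from 0 to 85.4, set as the call begins (- or left out, the last holds). The fingers move at their own pace and stop on an object; FORCE is the grip in N (left out, the last holds). Time passes only in rows, so rows that do not move let the fingers close. It gives the time, the measured TCP pose, the force, the opening and the grip force at its end, in the units of the state.
- ctrl.get_obs(): the state, without advancing time (a new reading comes with each control period).
- optics.get_image(name): name is "scene" or "top" or "wrist"; returns (picture, depth): 480x640x3 uint8, red, green, blue; 480x640 float32, m along the optical axis (not along the pixel's ray), 0 where there is no reading.
- optics.camera_params(name): a dict with "mtx" (3x3 intrinsics, pixels), "extrinsics" (4x4, takes a point from camera to world coordinates); the wrist camera has in their place "tool_from_camera" (4x4, takes a point from camera to tool coordinates, whose origin is the TCP and whose axes are the flange's). Camera axes: x right, y down, z forward; pixel columns grow to the right and rows downward; lengths in m; the calibration is good to about 2 mm. A picture is of the moment at which its call begins: read the wrist's pose just before it. camera_params takes no time and is no camera call.
- ctrl.finish_job(): hands the job in; it is judged then, once.
The state is a dict: "t": time; "q": joint angles; "dq": joint speeds; "effort": joint torques, N m; "tool_pos": TCP position; "tool_rot": TCP orientation; "contact_force": force on the tool from outside, world axes, zero at the start; "wrist_torque": the same for the moment, N m; "opening": finger opening in m; "grip_force": force on a finger pad.
Only numpy, scipy, OpenCV 4.12 (cv2) and the standard library are available. Lean on these libraries where they do the work, as an engineer would, in place of code of your own. Each camera call takes 0.05 s, during which the arm holds its last target. There are 200 camera calls.

## Working session

There is one attempt and no reset: what is moved stays moved. The work goes in short steps, Python scripts to look and compute and a shell command to move; the robot and the scene stay as the last step left them, time stands still between calls to the robot, and variables do not carry over. Pictures are saved under pics/ and viewed, at most 10 in all, crops included, and the job is handed in when it is done.

```bash
ls; mkdir -p pics
python3 - <<'E'
from station import ctrl, optics
import cv2, numpy as np
o=ctrl.get_obs();print(o)
for n in("top","scene"):
    im,d=optics.get_image(n);cv2.imwrite(f"pics/{n}.png",im[:,:,::-1]);np.save(f"pics/{n}_d.npy",d)
    p=optics.camera_params(n);print(n,{k:np.round(v,4).tolist() if not isinstance(v,str) else v for k,v in p.items()})
print(optics.camera_params("wrist"), ctrl.grasp_offset)
E
```

```text
pics
{'t': 0.0, 'q': array([ 1.03400122e+00,  5.33965143e-02,  1.61430991e+00, -4.40623400e-05,
        1.47598934e+00, -1.18978899e-01]), 'dq': array([ 0.00033111, -0.00050309, -0.00037076, -0.00147266,  0.00028337,
       -0.00013787]), 'effort': array([ 1.66406617e-04, -3.93711913e+01, -3.70162332e+01, -1.29897562e-04,
        7.08896274e-03,  1.45495818e-06]), 'tool_pos': array([0.25327847, 0.57069215, 0.23002893]), 'tool_rot': array([-0.6514021 , -3.07266587,  0.0031491 ]), 'contact_force': array([ 0.36574703, -0.5792264 ,  0.03080504]), 'wrist_torque': array([-0.00148273,  0.01382922,  0.02039345]), 'grip_force': 0.0, 'opening': 0.08530594651667892}
top {'mtx': [[552.8249, 0.0, 326.278], [0.0, 552.8249, 237.3025], [0.0, 0.0, 1.0]], 'extrinsics': [[0.0274, -0.9937, 0.1088, 0.4735], [-0.9996, -0.0272, 0.0041, 0.0049], [-0.0011, -0.1089, -0.9941, 0.9886], [0.0, 0.0, 0.0, 1.0]]}
scene {'mtx': [[562.4778, 0.0, 323.2568], [0.0, 562.4778, 236.5074], [0.0, 0.0, 1.0]], 'extrinsics': [[0.5684, 0.5667, -0.5965, 1.2029], [0.8226, -0.3782, 0.4246, -0.4475], [0.015, -0.732, -0.6811, 0.7728], [0.0, 0.0, 0.0, 1.0]]}
{'mtx': array([[405.52920496,   0.        , 325.40582984],
       [  0.        , 405.52920496, 244.49794745],
       [  0.        ,   0.        ,   1.        ]]), 'tool_from_camera': array([[ 3.31117516e-05, -9.60830180e-01, -2.77137806e-01,
         7.00011659e-02],
       [ 9.99999355e-01,  3.46534972e-04, -1.08195101e-03,
        -3.26675716e-04],
       [ 1.13560913e-03, -2.77137591e-01,  9.60829572e-01,
        -1.41512929e-01],
       [ 0.00000000e+00,  0.00000000e+00,  0.00000000e+00,
         1.00000000e+00]])} 0.0187
```

View pics/top.png

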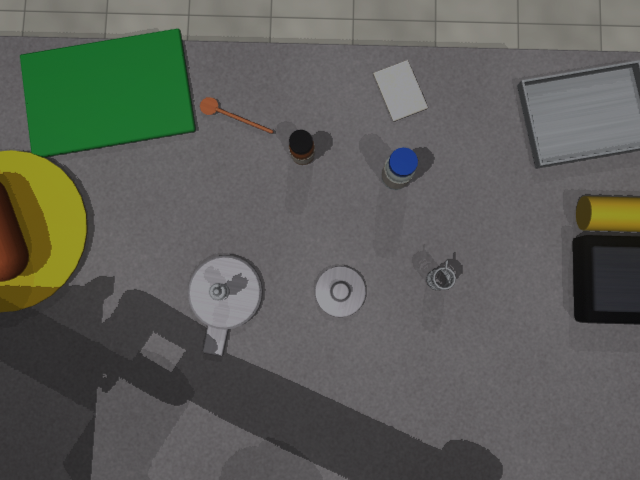

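View pics/scene.png

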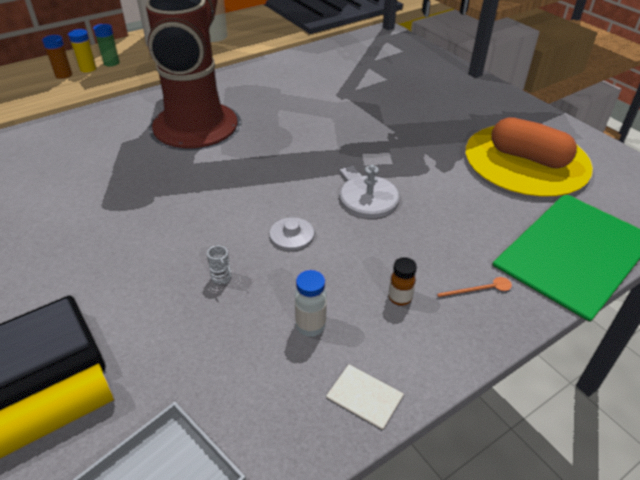

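Top: the spring is near (443,277), the press disc near (225,291) with its lug at (215,340), the pusher at (340,291), the spice jar at (301,145) and the salt jar at (402,165). Scene: the spring is near (218,265) and the rod tip near (371,168). I'll enlarge crops to read the points.

Run:
```python
import cv2, numpy as np
t=cv2.imread("pics/top.png");s=cv2.imread("pics/scene.png")
def c(im,x,y,w,h,k):
    r=cv2.resize(im[y:y+h,x:x+w],None,fx=k,fy=k,interpolation=cv2.INTER_CUBIC)
    for i in range(0,w,10): cv2.putText(r,str(x+i),(i*k,8),0,.3,(0,255,255),1);cv2.line(r,(i*k,10),(i*k,14),(0,255,255),1)
    for i in range(0,h,10): cv2.putText(r,str(y+i),(0,i*k+4),0,.3,(0,255,0),1)
    return cv2.convertScaleAbs(r,alpha=1.3)
a=np.vstack([np.hstack([c(t,415,250,50,50,8)[:300],c(t,180,250,100,75,4)]),np.hstack([c(s,195,240,50,50,8)[:300,:400],c(s,335,160,66,50,6)[:300,:400]][:2]) if 0 else np.hstack([c(s,195,242,50,38*1,8)[:300,:400],c(s,333,160,66,50,6)[:300,:396],np.zeros((300,4,3),np.uint8)])])
cv2.imwrite("pics/c1.png",a);print(a.shape)
```

```text
(600, 800, 3)
```

View pics/c1.png

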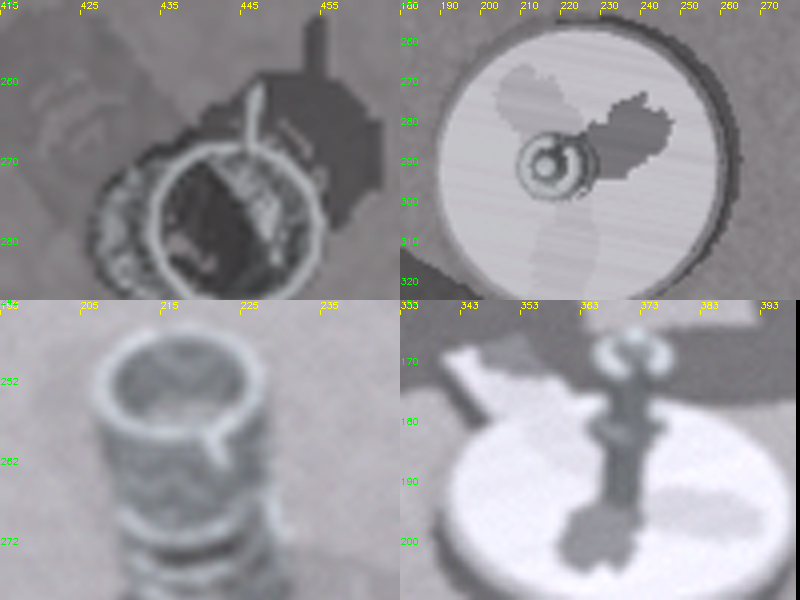

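```bash
cat > h.py <<'E'
import numpy as np, cv2
from scipy.spatial.transform import Rotation as R
from station import ctrl, optics
def ray(name,uv,T=None):
    p=optics.camera_params(name)
    if T is None: T=p["extrinsics"]
    d=T[:3,:3]@np.linalg.solve(p["mtx"],[uv[0],uv[1],1.]);return T[:3,3],d/np.linalg.norm(d)
def tri(rs):
    A=np.zeros((3,3));b=np.zeros(3)
    for o,d in rs: P=np.eye(3)-np.outer(d,d);A+=P;b+=P@o
    x=np.linalg.solve(A,b);return x,[np.linalg.norm((np.eye(3)-np.outer(d,d))@(x-o)) for o,d in rs]
def atz(r,z): o,d=r;return o+d*(z-o[2])/d[2]
def wristT(o):
    T=np.eye(4);T[:3,:3]=R.from_rotvec(o["tool_rot"]).as_matrix();T[:3,3]=o["tool_pos"]
    return T@optics.camera_params("wrist")["tool_from_camera"]
def shift(target):  # tool-frame mm to world point
    o=ctrl.get_obs();return np.round(1000*R.from_rotvec(o["tool_rot"]).inv().apply(np.array(target)-o["tool_pos"]),1)
E
python3 - <<'E'
from h import *
for n,a,b in(("spring top",(444.6,278.2),(217.3,252.5)),("collar/rod",(217.8,291.2),(371.9,169))):
    print(n,tri([ray("top",a),ray("scene",b)]))
c=atz(ray("top",(444.6,278.2)),.07);e=atz(ray("top",(447.2,261)),.07);f=atz(ray("top",(446.3,267.5)),.07)
print(c,np.linalg.norm((e-c)[:2]),"tail yaw",np.arctan2(*(e-c)[1::-1]),np.arctan2(*(e-f)[1::-1]))
k=atz(ray("top",(225.2,291.5)),.016);l=atz(ray("top",(215.5,340)),.016);print("disc",k,"lug",l,"press yaw",np.arctan2(*(k-l)[1::-1]))
print("collar at .08",atz(ray("top",(218.2,291.4)),.08),"tip .088",atz(ray("top",(217,290.8)),.088))
for n,p,z in(("salt",(403,162),.115),("spice",(301,141),.085),("pusher",(340,291),.03)):print(n,atz(ray("top",p),z))
Rt=R.from_rotvec(ctrl.get_obs()["tool_rot"]).as_matrix();print(Rt)
E
```

```text
spring top (array([ 0.51214545, -0.18891533,  0.06556189]), [np.float64(0.0014333564925578127), np.float64(0.0014333564925578682)])
collar/rod (array([0.480457  , 0.18544396, 0.07845252]), [np.float64(0.0017652257217970059), np.float64(0.0017652257217969263)])
[ 0.51127278 -0.18925531  0.07      ] 0.028982067425154023 tail yaw -0.14554790718590774 -0.13321547487753552
disc [0.47971051 0.18325102 0.016     ] lug [0.39557897 0.1961109  0.016     ] press yaw -0.15168041609504954
collar at .08 [0.47915268 0.18297636 0.08      ] tip .088 [0.48001751 0.18340201 0.088     ]
salt [ 0.69472923 -0.11188256  0.115     ]
spice [0.73362988 0.0554473  0.085     ]
pusher [ 0.48591711 -0.01737832  0.03      ]
[[-9.13996286e-01  4.05721349e-01 -9.87493955e-04]
 [ 4.05722480e-01  9.13994857e-01 -1.63422272e-03]
 [ 2.39525348e-04 -1.89432200e-03 -9.99998177e-01]]
```

Spring top is at about (0.511,-0.189) and its yaw is -0.14. The press is at about (0.480,0.183) with yaw -0.15. The heights agree with the text. I'll fly the wrist camera over the rod to look for the notch.

```bash
python3 -m handwheel '[{"tx":-34,"ty":-21},{"tx":-34,"ty":-21},{"tx":-34,"ty":-21},{"tx":-34,"ty":-21},{"tx":-34,"ty":-21},{"tx":-34,"ty":-21},{"tx":-34,"ty":-21},{"tx":-34,"ty":-21},{"tx":-34,"ty":-21},{"tx":-34,"ty":-21},{"tx":-34,"ty":-21},{"tx":-34,"ty":-21}]' && python3 -m handwheel '[{"tx":-20,"ty":-10,"tz":20},{"tz":30},{"tz":30},{"tz":30},{}]'
python3 - <<'E'
from h import *
o=ctrl.get_obs();print(o["t"],o["tool_pos"],o["q"])
im,d=optics.get_image("wrist");T=wristT(o);np.save("pics/T1.npy",T)
cv2.imwrite("pics/w1.png",im[:,:,::-1])
p=np.linalg.inv(T)@[.4797,.1832,.08,1];K=optics.camera_params("wrist")["mtx"];u=K@p[:3]/p[2];print(u)
x,y=int(u[0])-50,int(u[1])-37
r=cv2.resize(im[y:y+75,x:x+100,::-1],None,fx=8,fy=8,interpolation=cv2.INTER_CUBIC)
for i in range(0,100,10): cv2.putText(r,str(x+i),(i*8,8),0,.3,(0,255,255),1)
for i in range(0,75,10): cv2.putText(r,str(y+i),(0,i*8+4),0,.3,(0,255,0),1)
cv2.imwrite("pics/w1c.png",r)
E
```

```text
0.1 [0.25329082 0.57074943 0.23016275] [ 1.03400577e+00  5.33204920e-02  1.61416479e+00  1.29556112e-05
  1.47601674e+00 -1.19022853e-01]
[ 61.19659702 584.23664101   1.        ]$[0]: bad value
Traceback (most recent call last):
cv2.error: OpenCV(4.12.0) /io/opencv/modules/imgproc/src/resize.cpp:4208: error: (-215:Assertion failed) !ssize.empty() in function 'resize'
```

```bash
python3 -m handwheel '[{"tx":-34,"ty":-21,"tz":0,"roll":0},{"tx":-34,"ty":-21,"tz":0,"roll":0},{"tx":-34,"ty":-21,"tz":0,"roll":0},{"tx":-34,"ty":-21,"tz":0,"roll":0},{"tx":-34,"ty":-21,"tz":0,"roll":0},{"tx":-34,"ty":-21,"tz":0,"roll":0},{"tx":-34,"ty":-21,"tz":0,"roll":0},{"tx":-34,"ty":-21,"tz":0,"roll":0},{"tx":-34,"ty":-21,"tz":0,"roll":0},{"tx":-34,"ty":-21,"tz":0,"roll":0},{"tx":-34,"ty":-21,"tz":0,"roll":0},{"tx":-34,"ty":-21,"tz":0,"roll":0}]'
```

```text
t: 1.15
tool_pos: [0.5248, 0.1735, 0.2311]
tool_rot: [-0.652, -3.073, -0.0]
contact_force: [0.3, 0.4, 1.1]
opening: 0.0852
grip_force: 0.0
```

```bash
python3 -m handwheel '[{"tx":-12,"ty":-6,"tz":20,"roll":0},{"tx":-12,"ty":-6,"tz":30,"roll":0},{"tx":0,"ty":0,"tz":30,"roll":0},{"tx":0,"ty":0,"tz":30,"roll":0},{"tx":0,"ty":0,"tz":0,"roll":0},{"tx":0,"ty":0,"tz":0,"roll":0}]'
python3 - <<'E'
from h import *
o=ctrl.get_obs();print(o["t"],o["tool_pos"],o["q"])
im,d=optics.get_image("wrist");T=wristT(o);np.save("pics/T1.npy",T)
cv2.imwrite("pics/w1.png",im[:,:,::-1])
p=np.linalg.inv(T)@[.4797,.1832,.08,1];K=optics.camera_params("wrist")["mtx"];u=K@p[:3]/p[2];print(u)
x,y=int(u[0])-50,int(u[1])-37
r=cv2.resize(im[y:y+75,x:x+100,::-1],None,fx=8,fy=8,interpolation=cv2.INTER_CUBIC)
for i in range(0,100,10): cv2.putText(r,str(x+i),(i*8,8),0,.3,(0,255,255),1)
for i in range(0,75,10): cv2.putText(r,str(y+i),(0,i*8+4),0,.3,(0,255,0),1)
cv2.imwrite("pics/w1c.png",r)
E
```

```text
t: 1.65
tool_pos: [0.5396, 0.1543, 0.1193]
tool_rot: [-0.651, -3.069, 0.003]
contact_force: [0.1, 0.6, 0.6]
opening: 0.0854
grip_force: 0.0
1.65 [0.53963458 0.15433171 0.11926374] [ 1.45978236e-01  1.07299797e-03  1.85888578e+00 -1.92903980e-05
  1.28665467e+00 -1.00688725e+00]
[331.66053444 136.39412741   1.        ]
```

View pics/w1c.png

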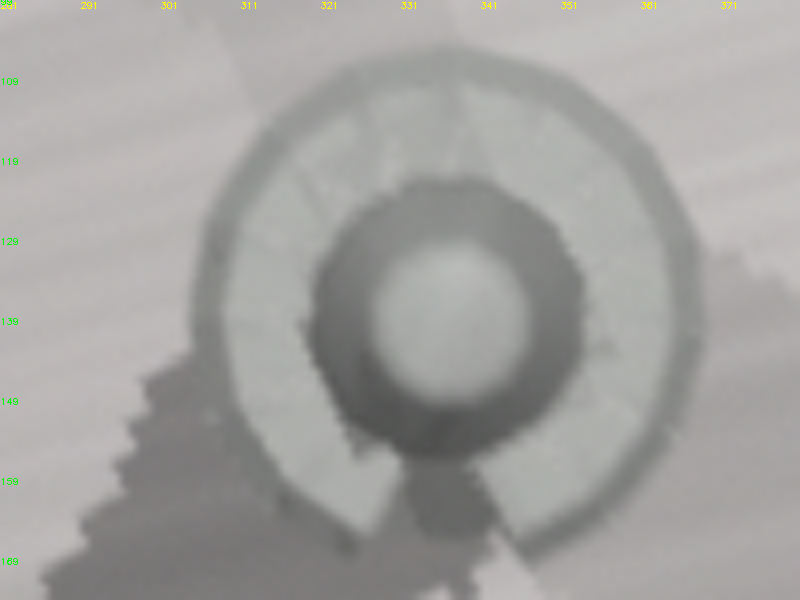

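The crop shows the upper collar centred near (337,138) and the rod tip at (337.5,139.3). The notch opens straight down in the image at about x=336, y=157–167, which is world yaw of about -0.43. I'll take a second wrist view from another place, rolled to the grasp yaw.

```bash
python3 -m handwheel '[{"tx":15,"ty":0,"tz":0,"roll":-0.1},{"tx":15,"ty":0,"tz":0,"roll":-0.1},{"tx":0,"ty":0,"tz":-10,"roll":-0.09},{"tx":0,"ty":0,"tz":0,"roll":0},{"tx":0,"ty":0,"tz":0,"roll":0}]'
python3 - <<'E'
from h import *
o=ctrl.get_obs();print(o["t"],o["tool_pos"],o["q"])
im,d=optics.get_image("wrist");T2=wristT(o);np.save("pics/T2.npy",T2)
cv2.imwrite("pics/w2.png",im[:,:,::-1])
T=np.load("pics/T1.npy")
rt=ray("wrist",(337.5,139.3),T);rc=ray("wrist",(336.9,138),T)
print("tip",atz(rt,.088),"collar",atz(rc,.08))
for m in((336,157),(336,165.5)):
    v=atz(ray("wrist",m,T),.08)-atz(rc,.08);print("notch yaw",np.arctan2(v[1],v[0]))
p=np.linalg.inv(T2)@[*atz(rt,.088),1];K=optics.camera_params("wrist")["mtx"];u=K@p[:3]/p[2];print(u)
x,y=int(u[0])-50,int(u[1])-37;print(x,y)
r=cv2.resize(im[y:y+75,x:x+100,::-1],None,fx=8,fy=8,interpolation=cv2.INTER_CUBIC)
for i in range(0,100,10): cv2.putText(r,str(x+i),(i*8,8),0,.3,(0,255,255),1)
for i in range(0,75,10): cv2.putText(r,str(y+i),(0,i*8+4),0,.3,(0,255,0),1)
cv2.imwrite("pics/w2c.png",r)
E
```

```text
t: 2.12
tool_pos: [0.5154, 0.1661, 0.1349]
tool_rot: [0.203, 3.129, 0.002]
contact_force: [1.0, 0.2, 0.3]
opening: 0.0854
grip_force: 0.0
2.1167 [0.51543704 0.16606294 0.13485846] [ 1.74273576e-01 -7.11861806e-02  1.90143471e+00 -9.46035947e-05
  1.30484408e+00 -1.26703217e+00]
tip [0.48158797 0.18490987 0.088     ] collar [0.48123194 0.18499876 0.08      ]
notch yaw -0.459079444553697
notch yaw -0.4439637601558364
[357.07249758 202.73364558   1.        ]
307 165
```

View pics/w2c.png

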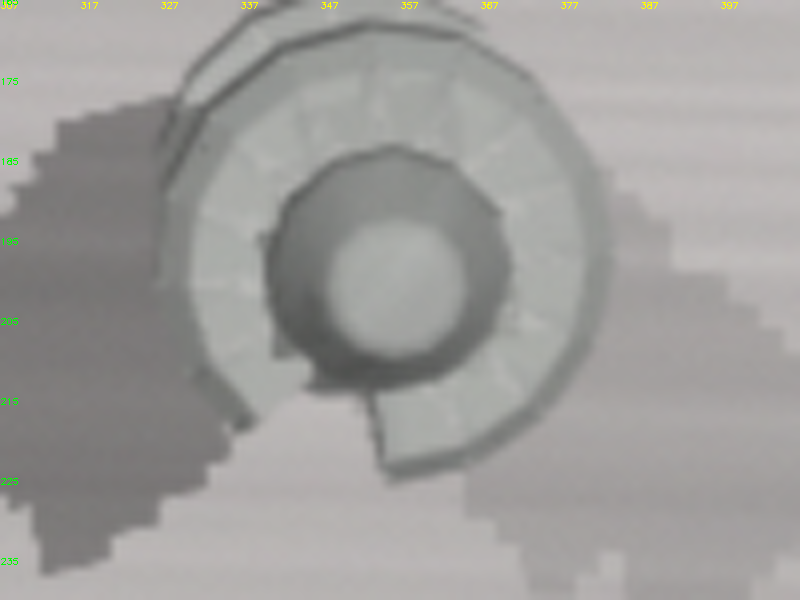

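In view 2 the tip is at (356.8,201.0), about 0.8 mm from the prediction, so the two agree. Next is the spring, viewed at the same yaw and relative pose.

```bash
python3 -m handwheel '[{"tx":-8,"ty":-37,"tz":0,"roll":0},{"tx":-8,"ty":-37,"tz":0,"roll":0},{"tx":-8,"ty":-37,"tz":0,"roll":0},{"tx":-8,"ty":-37,"tz":0,"roll":0},{"tx":-8,"ty":-37,"tz":0,"roll":0},{"tx":-8,"ty":-37,"tz":0,"roll":0},{"tx":-8,"ty":-37,"tz":0,"roll":0},{"tx":-8,"ty":-37,"tz":0,"roll":0},{"tx":-8,"ty":-37,"tz":5,"roll":0},{"tx":-8,"ty":-37,"tz":10,"roll":0},{"tx":0,"ty":0,"tz":0,"roll":0},{"tx":0,"ty":0,"tz":0,"roll":0}]'
python3 - <<'E'
from h import *
T1=np.load("pics/T1.npy");T2=np.load("pics/T2.npy")
print("tip",tri([ray("wrist",(337.5,139.3),T1),ray("wrist",(356.75,201.0),T2)]),"v2 at .088",atz(ray("wrist",(356.75,201.0),T2),.088))
o=ctrl.get_obs();print(o["t"],o["tool_pos"],o["tool_rot"])
im,d=optics.get_image("wrist");T=wristT(o);np.save("pics/T3.npy",T)
cv2.imwrite("pics/w3.png",im[:,:,::-1])
p=np.linalg.inv(T)@[.5113,-.189,.07,1];K=optics.camera_params("wrist")["mtx"];u=K@p[:3]/p[2];print(u)
x,y=int(u[0])-66,int(u[1])-50;print(x,y)
r=cv2.resize(im[y:y+100,x:x+133,::-1],None,fx=6,fy=6,interpolation=cv2.INTER_CUBIC)
for i in range(0,133,10): cv2.putText(r,str(x+i),(i*6,8),0,.3,(0,255,255),1)
for i in range(0,100,10): cv2.putText(r,str(y+i),(0,i*6+4),0,.3,(0,255,0),1)
cv2.imwrite("pics/w3c.png",r)
E
```

```text
t: 3.17
tool_pos: [0.5454, -0.2138, 0.1159]
tool_rot: [-0.208, -3.134, -0.001]
contact_force: [0.6, -0.5, -1.0]
opening: 0.0853
grip_force: 0.0
tip (array([0.48172463, 0.18505033, 0.08298814]), [np.float64(7.443304240738428e-05), np.float64(7.443304240730435e-05)]) v2 at .088 [0.4807514  0.18484813 0.088     ]
3.1667 [ 0.54538559 -0.21383991  0.11589302] [-2.08377527e-01 -3.13402192e+00 -7.18597151e-04]
[369.77436065 201.40743631   1.        ]
303 151
```

View pics/w3c.png

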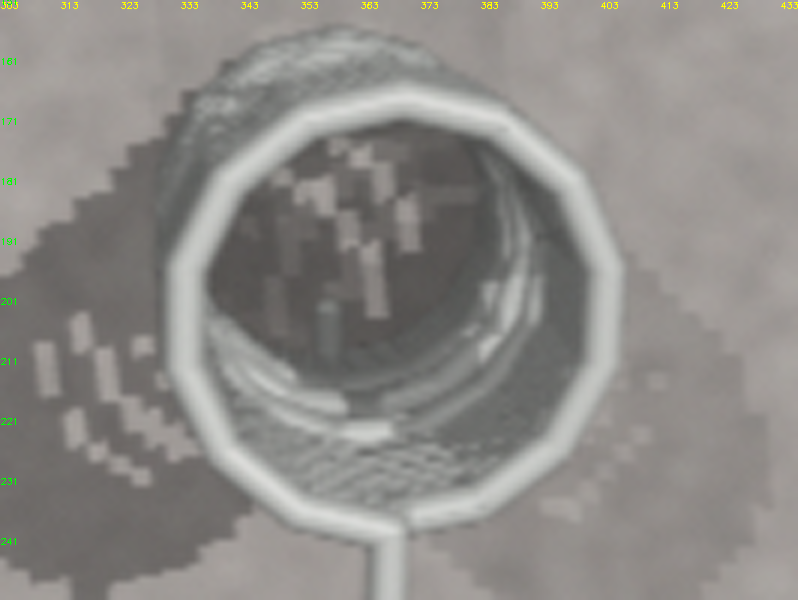

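Ring centre is at (368.8,203.3). The tail leaves at the bottom near x=368 (y=240–250), so it points along tool -x. Tool y therefore already matches the spring's y.

Run:
```python
from h import *
T=np.load("pics/T3.npy");c=atz(ray("wrist",(368.8,203.3),T),.0685)
print("spring",c)
for m in((368.3,240),(367.7,250)):
    v=atz(ray("wrist",m,T),.0685)-c;print("tail yaw",np.arctan2(v[1],v[0]),np.linalg.norm(v))
print("tri top+wrist",tri([ray("wrist",(368.8,203.3),T),ray("top",(444.6,278.2))]), "+scene",tri([ray("wrist",(368.8,203.3),T),ray("scene",(217.3,252.5))]))
M=R.from_rotvec(ctrl.get_obs()["tool_rot"]).as_matrix();print(np.arctan2(M[1,1],M[0,1]),M[:,2])
print("shift to above", shift([c[0],c[1],.116]))
```

```text
spring [ 0.51241805 -0.18941874  0.0685    ]
tail yaw -0.11667522054811917 0.01793080287873542
tail yaw -0.1264962294900447 0.022976407055525717
tri top+wrist (array([ 0.51164729, -0.18938076,  0.07041712]), [np.float64(0.00044207784036676216), np.float64(0.0004420778403668014)]) +scene (array([ 0.51313527, -0.18851841,  0.06570754]), [np.float64(0.0006872343694248292), np.float64(0.0006872343694247741)])
1.440106738467197 [-2.21721254e-04  5.52713685e-04 -9.99999823e-01]
shift to above [35.9 18.6  0.2]
```

```bash
python3 -m handwheel '[{"tx":18,"ty":9.3,"tz":0,"roll":0},{"tx":18,"ty":9.3,"tz":0,"roll":0},{"tx":0,"ty":0,"tz":0,"roll":0},{"tx":0,"ty":0,"tz":20,"roll":0},{"tx":0,"ty":0,"tz":20,"roll":0},{"tx":0,"ty":0,"tz":20,"roll":0},{"tx":0,"ty":0,"tz":9,"roll":0},{"tx":0,"ty":0,"tz":0,"roll":0},{"tx":0,"ty":0,"tz":0,"roll":0}]'
python3 -c "
from h import *
print(ctrl.get_obs()['tool_pos'],shift([.5124,-.1894,.047]))"
```

```text
t: 3.97
tool_pos: [0.5125, -0.1882, 0.0475]
tool_rot: [-0.2, -3.135, -0.0]
contact_force: [1.4, 0.6, 1.2]
opening: 0.0853
grip_force: 0.0
[ 0.51251757 -0.18823091  0.04753636] [-0.  -1.2  0.5]
```

```bash
python3 -m handwheel '[{"tx":0,"ty":-1,"tz":0,"roll":0},{"tx":0,"ty":0,"tz":0,"roll":0},{"tx":0,"ty":0,"tz":0,"roll":0},{"tx":0,"ty":0,"tz":0,"roll":0},{"tx":0,"ty":0,"tz":0,"roll":0},{"tx":0,"ty":0,"tz":0,"roll":0},{"tx":0,"ty":0,"tz":0,"roll":0},{"tx":0,"ty":0,"tz":0,"roll":0},{"tx":0,"ty":0,"tz":0,"roll":0},{"tx":0,"ty":0,"tz":0,"roll":0}]' 34 40
```

```text
t: 4.8
tool_pos: [0.5123, -0.1899, 0.0475]
tool_rot: [0.201, 3.135, -0.0]
contact_force: [0.4, -0.4, 0.8]
opening: 0.0367
grip_force: 43.4
```

```bash
python3 -m handwheel '[{"tx":0,"ty":0,"tz":-15,"roll":0},{"tx":0,"ty":0,"tz":-30,"roll":0},{"tx":0,"ty":0,"tz":-30,"roll":0},{"tx":0,"ty":0,"tz":-30,"roll":0},{"tx":0,"ty":0,"tz":0,"roll":0},{"tx":0,"ty":0,"tz":0,"roll":0}]'
python3 - <<'E'
from h import *
o=ctrl.get_obs();print(o["tool_pos"],o["opening"],o["grip_force"])
im,d=optics.get_image("wrist");T=wristT(o);s,ds=optics.get_image("scene")
cv2.imwrite("pics/w4.png",im[:,:,::-1]);cv2.imwrite("pics/s4.png",s[:,:,::-1])
p=np.linalg.inv(T)@[*o["tool_pos"][:2],o["tool_pos"][2]+.021,1];K=optics.camera_params("wrist")["mtx"];u=K@p[:3]/p[2];print(u)
def crop(im,u,w,h,k):
    x,y=int(u[0]-w/2),int(min(u[1]-h/2,480-h))
    r=cv2.resize(im[y:y+h,x:x+w,::-1],None,fx=k,fy=k,interpolation=cv2.INTER_CUBIC)
    for i in range(0,w,10): cv2.putText(r,str(x+i),(i*k,8),0,.3,(0,255,255),1)
    for i in range(0,h,10): cv2.putText(r,str(y+i),(0,i*k+4),0,.3,(0,255,0),1)
    return r
ps=optics.camera_params("scene");q=np.linalg.inv(ps["extrinsics"])@[*o["tool_pos"][:2],o["tool_pos"][2],1];v=ps["mtx"]@q[:3]/q[2]
cv2.imwrite("pics/c4.png",np.hstack([crop(im,u,130,150,4)[:,:500],crop(s,v,70,150,4)]))
E
```

```text
t: 5.3
tool_pos: [0.5131, -0.1902, 0.1544]
tool_rot: [0.2, 3.132, -0.002]
contact_force: [-0.2, 1.6, -1.3]
opening: 0.0368
grip_force: 43.2
[ 0.51306621 -0.19017578  0.15441804] 0.036784925495560054 43.2012142566964
[326.94763823 346.6908584    1.        ]
```

View pics/c4.png

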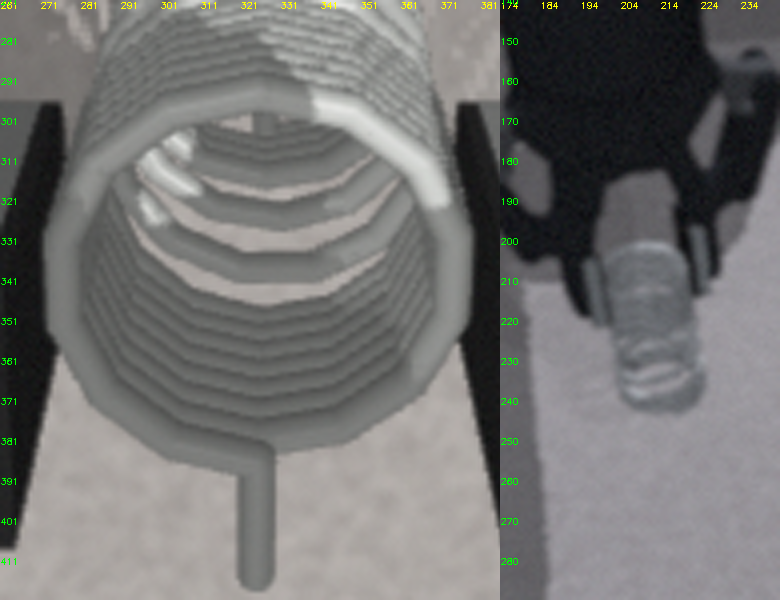

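Upright and square in the grip: the ring is centred at about (325.5,340) between the fingers, and the tail points straight down the image.

Run:
```python
from h import *
o=ctrl.get_obs();T=wristT(o);M=R.from_rotvec(o["tool_rot"]).as_matrix()
K=optics.camera_params("wrist")["mtx"]
# simulate ring outline for offsets in tool x, compare outer top/bottom rows (292, ~388) and tail
for dx in(-.002,-.001,0,.001,.002):
    th=np.linspace(0,2*np.pi,200);P=o["tool_pos"]+(M@np.c_[dx+.019*np.cos(th),.019*np.sin(th),np.full(200,-.021)].T).T
    q=np.linalg.inv(T)@np.c_[P,np.ones(200)].T;u=K@q[:3]/q[2];print(dx,u[0].min(),u[0].max(),u[1].min(),u[1].max())
print([ctrl.get_obs()["tool_pos"] for _ in range(2)],np.arctan2(M[1,1],M[0,1]))
print("shift to rod",shift([.4810,.1847,.165]))
```

```text
-0.002 270.24312534810406 383.8224018844725 299.4053857366494 400.30679755243506
-0.001 270.13042467003214 383.9421218034297 296.5298108906086 397.8445739585317
0 270.01726216404 384.06233306365573 293.6419849770917 395.3726458192417
0.001 269.90363498556275 384.18303869613345 290.7418295374972 392.8909556474047
0.002 269.7895402666265 384.30424175682646 287.82926544183437 390.3994455009097
[array([ 0.51112426, -0.18915882,  0.15083809]), array([ 0.51112426, -0.18915882,  0.15083809])] 1.4429808761653187
shift to rod [ 77.6 367.  -13.6]
```

```bash
python3 -m handwheel '[{"tx":4,"ty":20,"tz":0,"roll":0},{"tx":7,"ty":34,"tz":0,"roll":0},{"tx":7,"ty":34,"tz":0,"roll":0},{"tx":7,"ty":34,"tz":0,"roll":0},{"tx":7,"ty":34,"tz":0,"roll":0},{"tx":7,"ty":34,"tz":0,"roll":0},{"tx":7,"ty":34,"tz":0,"roll":0},{"tx":7,"ty":34,"tz":0,"roll":0},{"tx":7,"ty":34,"tz":0,"roll":0},{"tx":7,"ty":34,"tz":0,"roll":0},{"tx":7,"ty":34,"tz":0,"roll":0},{"tx":4,"ty":6,"tz":0,"roll":0}]'
python3 -m handwheel '[{"tx":0,"ty":0,"tz":0,"roll":0.11},{"tx":0,"ty":0,"tz":0,"roll":0.11},{"tx":0,"ty":0,"tz":0,"roll":0.115},{"tx":0,"ty":0,"tz":0,"roll":0},{"tx":0,"ty":0,"tz":0,"roll":0},{"tx":0,"ty":0,"tz":0,"roll":0},{"tx":0,"ty":0,"tz":0,"roll":0},{"tx":0,"ty":0,"tz":0,"roll":0}]'
python3 -c "
from h import *
o=ctrl.get_obs();M=R.from_rotvec(o['tool_rot']).as_matrix()
print(o['tool_pos'],np.arctan2(M[1,1],M[0,1]),shift([.4807,.1842,.15]),o['contact_force'])"
```

```text
t: 6.4
tool_pos: [0.4792, 0.1869, 0.1499]
tool_rot: [-0.194, -3.131, -0.001]
contact_force: [0.7, -0.3, -1.6]
opening: 0.037
grip_force: 43.2
t: 7.07
tool_pos: [0.4812, 0.183, 0.152]
tool_rot: [-0.719, -3.058, 0.0]
contact_force: [0.8, 0.2, -0.7]
opening: 0.0369
grip_force: 43.2
[0.481226   0.18304124 0.15201378] 1.1087669410610246 [1.  0.8 2. ] [ 0.77956375  0.24438529 -0.70370181]
```

```bash
for i in 1 2 3; do python3 -m handwheel '[{"tx":0,"ty":0,"tz":0,"roll":0},{"tx":0,"ty":0,"tz":0,"roll":0}]' | grep -E "pos|contact"; done
python3 - <<'E'
from h import *
for i in range(3):
    s,ds=optics.get_image("scene");print(ctrl.get_obs()["tool_pos"],ctrl.get_obs()["contact_force"])
cv2.imwrite("pics/s5.png",cv2.resize(s[110:260,290:450,::-1],None,fx=4,fy=4,interpolation=cv2.INTER_CUBIC))
E
```

```text
tool_pos: [0.4814, 0.1832, 0.1523]
contact_force: [-0.1, -1.2, -1.7]
tool_pos: [0.4814, 0.1833, 0.1524]
contact_force: [0.7, -0.1, -1.5]
tool_pos: [0.4814, 0.1833, 0.1523]
contact_force: [-0.6, 0.3, -0.7]
[0.48136785 0.18326331 0.15233668] [-0.66347962  0.73616979 -1.07061614]
[0.48134366 0.18326352 0.15230607] [-1.34464494  0.76484771 -1.21819313]
[0.4813483  0.18327314 0.15230301] [ 0.36174699  0.36756482 -0.33054135]
```

View pics/s5.png

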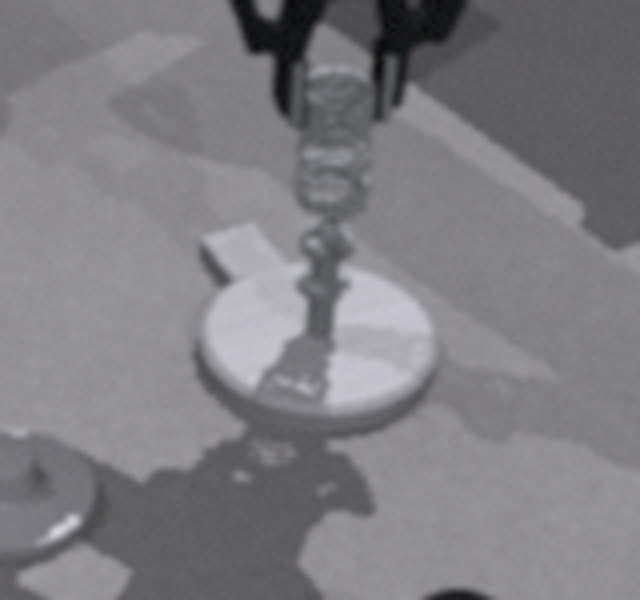

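At rest the readings repeat to 0.1 mm. The scene view shows the spring hanging upright over the rod. I'll check the alignment numerically with projected verticals.

Run:
```python
from h import *
p=optics.camera_params("scene")
def pr(P): q=np.linalg.inv(p["extrinsics"])@[*P,1];u=p["mtx"]@q[:3]/q[2];return np.round(((u[:2]-[290,110])*4),1)
for z in(.016,.034,.06,.076,.088,.105,.13,.155,.17):print(z,pr([.4813,.1833,z]))
im=cv2.cvtColor(cv2.imread("pics/s5.png"),cv2.COLOR_BGR2GRAY)
for y in(150,165,180,195,238,244,320):print(y,im[y,270:400:4].tolist())
```

```text
0.016 [313.6 332.7]
0.034 [316.  306.2]
0.06 [319.5 267.1]
0.076 [321.6 242.4]
0.088 [323.3 223.6]
0.105 [325.7 196.5]
0.13 [329.4 155.6]
0.155 [333.1 113.4]
0.17 [335.4  87.5]
150 [129, 129, 129, 129, 126, 128, 120, 109, 112, 131, 136, 136, 135, 131, 123, 121, 123, 131, 134, 131, 127, 119, 118, 120, 117, 121, 126, 129, 128, 128, 128, 130, 130]
165 [128, 130, 131, 131, 131, 129, 124, 112, 105, 105, 117, 119, 112, 114, 117, 122, 123, 126, 124, 113, 110, 112, 113, 109, 106, 115, 126, 127, 130, 130, 132, 131, 130]
180 [145, 138, 136, 132, 128, 122, 116, 108, 107, 113, 121, 122, 120, 121, 123, 127, 126, 125, 123, 113, 103, 96, 99, 120, 137, 136, 130, 129, 128, 130, 130, 130, 132]
195 [145, 146, 146, 146, 144, 138, 121, 106, 102, 111, 127, 140, 140, 137, 141, 140, 135, 128, 125, 116, 107, 105, 102, 103, 110, 123, 129, 131, 129, 134, 130, 132, 133]
238 [147, 142, 146, 146, 146, 145, 145, 134, 118, 120, 131, 132, 122, 108, 105, 104, 100, 100, 110, 132, 146, 142, 137, 136, 132, 134, 132, 128, 132, 131, 133, 133, 133]
244 [162, 150, 143, 142, 146, 145, 143, 129, 116, 125, 147, 150, 135, 113, 96, 92, 92, 92, 99, 111, 123, 134, 145, 145, 138, 133, 132, 128, 129, 129, 130, 129, 130]
320 [190, 193, 192, 192, 189, 191, 188, 182, 168, 136, 101, 91, 93, 91, 91, 109, 153, 188, 197, 195, 196, 196, 195, 196, 196, 195, 196, 196, 197, 196, 197, 197, 195]
```

```bash
python3 -m handwheel '[{"tx":0.8,"ty":0,"tz":5,"roll":0},{"tx":0,"ty":0,"tz":5,"roll":0},{"tx":0,"ty":0,"tz":5,"roll":0},{"tx":0,"ty":0,"tz":4,"roll":0},{"tx":0,"ty":0,"tz":3,"roll":0},{"tx":0,"ty":0,"tz":0,"roll":0},{"tx":0,"ty":0,"tz":0,"roll":0},{"tx":0,"ty":0,"tz":0,"roll":0}]' | grep -E "t:|pos|contact"
python3 -m handwheel '[{"tx":0,"ty":0,"tz":2,"roll":0},{"tx":0,"ty":0,"tz":2,"roll":0},{"tx":0,"ty":0,"tz":2,"roll":0},{"tx":0,"ty":0,"tz":2,"roll":0},{"tx":0,"ty":0,"tz":0,"roll":0},{"tx":0,"ty":0,"tz":0,"roll":0},{"tx":0,"ty":0,"tz":0,"roll":0}]' | grep -E "t:|pos|contact"
python3 -c "
from h import *
f=[]
for i in range(4):
    optics.get_image('top');f.append(ctrl.get_obs()['contact_force'])
print(np.mean(f,0))"
```

```text
t: 8.38
tool_pos: [0.4808, 0.1836, 0.1305]
tool_rot: [0.72, 3.058, 0.0]
contact_force: [0.5, 0.8, -0.8]
t: 8.97
tool_pos: [0.4806, 0.1836, 0.1223]
tool_rot: [-0.72, -3.058, -0.0]
contact_force: [0.0, 0.0, -0.3]
[ 0.11440107  0.14944652 -0.45660917]
```

Fz is still the free-hanging value, so the tang appears to be in the notch. I'll continue down to between the collars.

```bash
python3 -m handwheel '[{"tx":0,"ty":0,"tz":2,"roll":0},{"tx":0,"ty":0,"tz":2,"roll":0},{"tx":0,"ty":0,"tz":0,"roll":0},{"tx":0,"ty":0,"tz":0,"roll":0},{"tx":0,"ty":0,"tz":0,"roll":0}]' | grep -E "t:|pos|contact"
python3 - <<'E'
from h import *
f=[]
for i in range(5):
    s,_=optics.get_image('scene');f.append(ctrl.get_obs()['contact_force'])
print(np.mean(f,0),ctrl.get_obs()['wrist_torque'])
cv2.imwrite("pics/s6.png",cv2.resize(s[130:230,310:430,::-1],None,fx=6,fy=6,interpolation=cv2.INTER_CUBIC))
E
```

```text
t: 9.58
tool_pos: [0.4806, 0.1836, 0.1182]
tool_rot: [-0.72, -3.058, 0.0]
contact_force: [0.2, 0.4, -0.5]
[ 0.5223521   0.22582829 -0.70546388] [0.02162337 0.00087722 0.00165414]
```

View pics/s6.png

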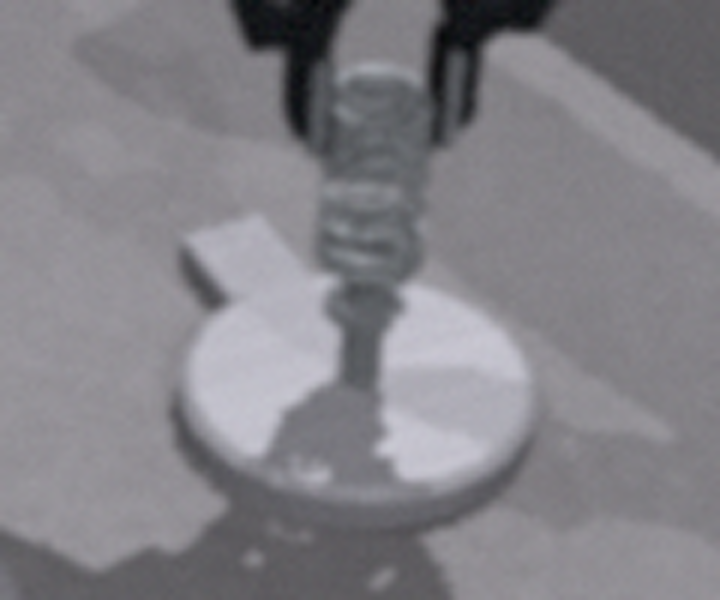

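The spring bottom is now below the upper collar's top and coaxial with the rod, and there's no axial load. I'll go on into the free zone and turn to the start of the lower notch range.

```bash
python3 -m handwheel '[{"tx":0,"ty":0,"tz":2,"roll":0},{"tx":0,"ty":0,"tz":2,"roll":0},{"tx":0,"ty":0,"tz":2,"roll":0},{"tx":0,"ty":0,"tz":2,"roll":0},{"tx":0,"ty":0,"tz":2.5,"roll":0},{"tx":0,"ty":0,"tz":0,"roll":0},{"tx":0,"ty":0,"tz":0,"roll":0},{"tx":0,"ty":0,"tz":0,"roll":0}]' | grep -E "t:|pos|contact"
python3 -c "
from h import *
f=[]
for i in range(5):
    optics.get_image('top');f.append(ctrl.get_obs()['contact_force'])
print(np.mean(f,0))"
```

```text
t: 10.5
tool_pos: [0.4807, 0.1836, 0.1078]
tool_rot: [0.721, 3.058, -0.0]
contact_force: [1.0, 0.0, -1.6]
[ 0.1853426   0.00091726 -0.78265336]
```

```bash
python3 -m handwheel '[{"tx":0,"ty":0,"tz":0,"roll":-0.1},{"tx":0,"ty":0,"tz":0,"roll":-0.1},{"tx":0,"ty":0,"tz":0,"roll":-0.1},{"tx":0,"ty":0,"tz":0,"roll":0},{"tx":0,"ty":0,"tz":0,"roll":0},{"tx":0,"ty":0,"tz":0,"roll":0}]' | grep -E "t:|pos|contact"
python3 -m handwheel '[{"tx":0,"ty":0,"tz":0,"roll":-0.1},{"tx":0,"ty":0,"tz":0,"roll":-0.1},{"tx":0,"ty":0,"tz":0,"roll":-0.11},{"tx":0,"ty":0,"tz":0,"roll":0},{"tx":0,"ty":0,"tz":0,"roll":0},{"tx":0,"ty":0,"tz":0,"roll":0}]' | grep -E "t:|pos|contact"
cat > f.py <<'E'
from h import *
f=[];m=[]
for i in range(5):
    optics.get_image('top');o=ctrl.get_obs();f.append(o['contact_force']);m.append(o['wrist_torque'])
M=R.from_rotvec(o['tool_rot']).as_matrix()
print(round(o['t'],2),"F",np.round(np.mean(f,0),2),"M",np.round(np.mean(m,0),3),"pos",np.round(o['tool_pos'],4),"springyaw",round(np.arctan2(M[1,1],M[0,1])-1.565,3),"zb",round(o['tool_pos'][2]-.0475,4))
E
python3 f.py
```

```text
t: 11.25
tool_pos: [0.4807, 0.1836, 0.1079]
tool_rot: [0.259, 3.131, 0.0]
contact_force: [0.1, -0.4, -0.9]
t: 11.75
tool_pos: [0.4806, 0.1836, 0.1078]
tool_rot: [0.227, -3.133, 0.0]
contact_force: [0.9, -0.1, -0.5]
12.0 F [-0.2   0.22 -0.59] M [-0.014  0.002 -0.011] pos [0.4806 0.1836 0.1078] springyaw 0.152 zb 0.0603
```

```bash
python3 -m handwheel '[{"tx":0,"ty":0,"tz":3,"roll":0},{"tx":0,"ty":0,"tz":3,"roll":0},{"tx":0,"ty":0,"tz":3,"roll":0},{"tx":0,"ty":0,"tz":2,"roll":0},{"tx":0,"ty":0,"tz":2,"roll":0},{"tx":0,"ty":0,"tz":0,"roll":0},{"tx":0,"ty":0,"tz":0,"roll":0}]' | grep -E "contact"; python3 f.py
```

```text
contact_force: [-0.4, 1.2, 2.0]
12.83 F [-0.61  0.49  2.94] M [0.066 0.056 0.025] pos [0.4808 0.1837 0.0951] springyaw 0.153 zb 0.0476
```

Snagged lightly on the lower collar at about 3 N. I'll sweep anticlockwise in small steps, reading the force after each.

```bash
for i in 1; do python3 -m handwheel '[{"tx":0,"ty":0,"tz":0,"roll":-0.08},{"tx":0,"ty":0,"tz":0,"roll":0},{"tx":0,"ty":0,"tz":0,"roll":0}]' | grep contact; done; python3 f.py
```

```text
contact_force: [-0.1, -0.4, 2.2]
13.33 F [0.3  0.06 2.81] M [-0.11  -0.107 -0.027] pos [0.4808 0.1835 0.0949] springyaw 0.232 zb 0.0474
```

```bash
python3 -m handwheel '[{"tx":0,"ty":0,"tz":0,"roll":-0.08},{"tx":0,"ty":0,"tz":0,"roll":0},{"tx":0,"ty":0,"tz":0,"roll":0}]' | grep contact; python3 f.py
```

```text
contact_force: [0.1, -1.1, 2.3]
13.83 F [ 0.51 -0.45  2.8 ] M [-0.161 -0.153 -0.014] pos [0.4807 0.1836 0.0948] springyaw 0.312 zb 0.0473
```

```bash
python3 -m handwheel '[{"tx":0,"ty":0,"tz":0,"roll":-0.08},{"tx":0,"ty":0,"tz":0,"roll":0},{"tx":0,"ty":0,"tz":0,"roll":0}]' | grep contact; python3 f.py
```

```text
contact_force: [1.0, 0.4, -1.1]
14.33 F [ 0.33  0.77 -0.14] M [ 0.157 -0.061  0.021] pos [0.4802 0.1837 0.0943] springyaw 0.392 zb 0.0468
```

```bash
python3 -m handwheel '[{"tx":0,"ty":0,"tz":0,"roll":-0.08},{"tx":0,"ty":0,"tz":0,"roll":0},{"tx":0,"ty":0,"tz":0,"roll":0}]' | grep contact; python3 f.py
```

```text
contact_force: [0.2, -0.3, -1.5]
14.83 F [ 0.05  0.18 -0.14] M [-0.    -0.013  0.002] pos [0.4806 0.1835 0.0948] springyaw 0.472 zb 0.0473
```

The force fell back to free at yaw 0.39, so the tang is in the notch. No side load, so I'll lower it through.

```bash
python3 -m handwheel '[{"tx":0,"ty":0,"tz":2,"roll":0},{"tx":0,"ty":0,"tz":2,"roll":0},{"tx":0,"ty":0,"tz":2,"roll":0},{"tx":0,"ty":0,"tz":0,"roll":0},{"tx":0,"ty":0,"tz":0,"roll":0}]' | grep contact; python3 f.py
```

```text
contact_force: [0.2, -0.4, -0.7]
15.5 F [-0.39 -0.45 -0.16] M [-0.022  0.02   0.009] pos [0.4807 0.1836 0.0889] springyaw 0.473 zb 0.0414
```

```bash
python3 -m handwheel '[{"tx":0,"ty":0,"tz":3,"roll":0},{"tx":0,"ty":0,"tz":3,"roll":0},{"tx":0,"ty":0,"tz":3,"roll":0},{"tx":0,"ty":0,"tz":3,"roll":0},{"tx":0,"ty":0,"tz":3,"roll":0},{"tx":0,"ty":0,"tz":3,"roll":0},{"tx":0,"ty":0,"tz":0,"roll":0},{"tx":0,"ty":0,"tz":0,"roll":0}]' | grep contact; python3 f.py
```

```text
contact_force: [-0.3, 0.8, -1.2]
16.42 F [-0.27  0.56 -1.21] M [ 0.102  0.022 -0.007] pos [0.4806 0.1837 0.0709] springyaw 0.473 zb 0.0234
```

Free all the way; 7 mm to go. I'll seat it with a light touch.

```bash
python3 -m handwheel '[{"tx":0,"ty":0,"tz":2,"roll":0},{"tx":0,"ty":0,"tz":2,"roll":0},{"tx":0,"ty":0,"tz":2,"roll":0},{"tx":0,"ty":0,"tz":1,"roll":0},{"tx":0,"ty":0,"tz":0.5,"roll":0},{"tx":0,"ty":0,"tz":0,"roll":0},{"tx":0,"ty":0,"tz":0,"roll":0}]' | grep contact; python3 f.py
```

```text
contact_force: [0.0, 1.7, 0.7]
17.25 F [0.56 1.44 0.57] M [ 0.249 -0.129 -0.012] pos [0.4809 0.1837 0.0635] springyaw 0.473 zb 0.016
```

```bash
python3 -m handwheel '[{"tx":0,"ty":0,"tz":0,"roll":0},{"tx":0,"ty":0,"tz":0,"roll":0},{"tx":0,"ty":0,"tz":0,"roll":0},{"tx":0,"ty":0,"tz":0,"roll":0},{"tx":0,"ty":0,"tz":0,"roll":0},{"tx":0,"ty":0,"tz":0,"roll":0},{"tx":0,"ty":0,"tz":0,"roll":0},{"tx":0,"ty":0,"tz":0,"roll":0}]' 75 && python3 -m handwheel '[{"tx":0,"ty":0,"tz":-10,"roll":0},{"tx":0,"ty":0,"tz":-20,"roll":0},{"tx":0,"ty":0,"tz":-25,"roll":0},{"tx":0,"ty":0,"tz":-25,"roll":0},{"tx":0,"ty":0,"tz":-25,"roll":0},{"tx":0,"ty":0,"tz":-15,"roll":0},{"tx":0,"ty":0,"tz":0,"roll":0},{"tx":0,"ty":0,"tz":0,"roll":0},{"tx":0,"ty":0,"tz":0,"roll":0},{"tx":0,"ty":0,"tz":0,"roll":0},{"tx":0,"ty":0,"tz":0,"roll":0},{"tx":0,"ty":0,"tz":0,"roll":0}]'
python3 - <<'E'
from h import *
s,_=optics.get_image("scene")
cv2.imwrite("pics/s7.png",cv2.resize(s[130:230,310:430,::-1],None,fx=6,fy=6,interpolation=cv2.INTER_CUBIC))
E
```

```text
t: 17.92
tool_pos: [0.4806, 0.1836, 0.0633]
tool_rot: [0.727, -3.056, 0.0]
contact_force: [0.0, -0.0, 0.5]
opening: 0.075
grip_force: 0.0
t: 18.92
tool_pos: [0.4799, 0.1834, 0.1819]
tool_rot: [0.727, -3.054, 0.0]
contact_force: [-0.1, -0.1, 1.0]
opening: 0.0752
grip_force: 0.0
```

View pics/s7.png

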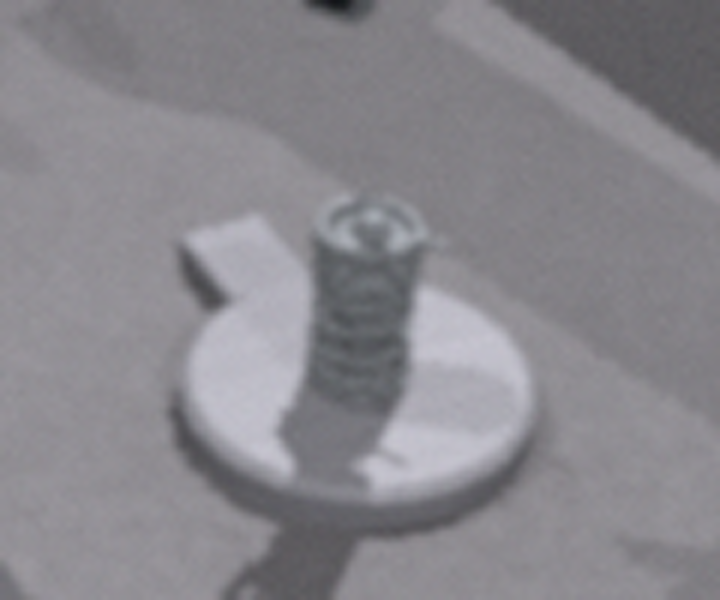

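The spring stands upright on the base: its bottom is at about (360,390) on the disc, the rod tip shows inside the top ring at (372,228), and the gripper is clear. I'm handing in.

```bash
python3 -c "
from station import ctrl
print(ctrl.finish_job())"
```

```text
the job is handed in; nothing more can be done
None
```

The spring went through both collar notches, with the highest measured push about 3 N at the lower collar. It now stands upright, home on the press base, and the gripper is clear. I handed the job in at about 19 s; no verdict was shown.

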